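# Hang the filament spool in its stand's side-opening hooks

### The job

Take the filament spool that has the steel axle through it out of its parking chock and hang it in the spool stand: push the axle in sideways through the mouths of the two hooks, under their roofs and past their sprung gates, then lower it to the bottom of the throats so that the gates shut, and let go only once the hooks carry it. The fork with the hooks is clamped at a different height every time, so feel for it, and be gentle: the printed hooks crack if pushed hard, and the spool must not be let drop. Leave the other spool and the printed horseshoe clips where they are.

Things in the scene. Friction and masses are not known exactly. Their poses are not given: they have to be found in the camera images.
- spool: The spool to hang: black flanges 160 mm across, 56 mm wide over both, white filament wound to 124 mm; 0.35 to 0.6 kg. Origin: its centre (also centre of mass), in the middle of the axle; y axis along the axle, x and z turn as it rolls. It stands on its rims, axle level, origin about 85 mm up; rim top 80 mm above the origin, free on both sides: grip from above across the flanges.
- axle_end (a point): One end (+y) of the steel axle through the spool: 10 mm thick, 130 mm long, so it ends 65 mm from the spool's centre on each side. A grey cone sits against each flange (52 mm wide, narrowing to 26 mm, 28 to 40 mm from the centre), then an 18 mm nut (to 44 mm), then the bare axle (44 to 65 mm).
- chock: Grey printed chock in which the spool is parked: plate 130 x 74 x 5 mm with two bars 8 mm high on it, 74 mm apart, before and behind the rims. Fixed. Origin: on the table under the middle of the plate; y axis along the parked spool's axle.
- spare: Another spool, same outer size, without axle or cones and with less filament, in a second chock like the first. To be left alone. Origin: its centre; y axis along its bore.
- stand: Spool stand, fixed: two aluminium feet 20 mm high at y = -50 and 50 mm (x = -70 to 125 mm), two posts 190 mm high at x = 115 mm, on them a white fork: crossbar at x = 97 to 105 mm and two arms towards -x, each ending in a hook. Origin: on the table below the middle of the seated axle; y along that axle; x is the way in: the mouths open to -x. The fork does not give.
- hook_low (a point): Point fixed to the stand, 95 mm above its origin: the centre of the seated axle (call this height s) when the fork is clamped at its lowest. The fork's real height differs every time and is not measured. Each hook is a 6 mm plate, 46 to 52 mm to either side of the middle. Throat: upright slot, x = -6.5 to 6.5 mm, floor 5 mm below s. The printed hooks crack above 25 N.
- hook_high (a point): Point fixed to the stand, 135 mm above its origin: s when the fork is at its highest. Hook: lip x = -22 to -6.5 mm, from s - 25 up to its flat top s + 13 mm. Roof x = -22 to 18.5 mm, from s + 29 to its flat top s + 41 mm. Between them the level mouth, 16 mm high, open to -x, ending at the back wall (x = 6.5 mm), which runs from the roof down to the throat's floor.
- gate_l (a joint): One of two sprung gates, steel flaps that bar the hooks' mouths (this one in the hook at +y): hinged in the roof at x = -20 mm, s + 32 mm, hanging down to s + 16 mm, 3 mm thick. Value 0 shut, growing as it swings inwards and up, 1.45 rad at most. It only opens inwards; the axle at mid-mouth pushes it open with about 1.5 to 2.5 N and it springs shut once the axle is past.
- gate_r (a joint): Other of two sprung gates, steel flaps that bar the hooks' mouths (this one in the hook at -y): hinged in the roof at x = -20 mm, s + 32 mm, hanging down to s + 16 mm, 3 mm thick. Value 0 shut, growing as it swings inwards and up, 1.45 rad at most. It only opens inwards; the axle at mid-mouth pushes it open with about 1.5 to 2.5 N and it springs shut once the axle is past.
- visor1: Red printed horseshoe clip lying on the bench, about 95 x 90 x 30 mm. To be left alone.
- visor2: Yellow printed horseshoe clip, same size. To be left alone.
- visor3: Green printed horseshoe clip, same size. To be left alone.
- visor4: Second yellow printed horseshoe clip, same size. To be left alone.
Mind the look-alikes: they are no part of the job. What is meant by the spool is not yellow, and is the larger of those in its own colour.

How it is judged:
By the outcome, as a careful person would: the job done as asked, in the order asked, and still so for the second after the job is handed in, with the robot touching nothing.
It also fails if it takes over 54 s, if anything falls off the work surface, if the arm or the gripper's body presses on something with over 40 N, if the wrist force passes 120 N, or if a joint passes its speed limit or range.

### The arm

A 6-joint arm with a two-finger parallel gripper is mounted at the origin on the work surface. World frame = base frame: x ahead of the robot, y to its left, z up, the work surface at z = 0. Lengths are in m, angles in rad, forces in N, time in s.
With the tool pointing down it reaches from about 0.325 to 0.85 m from the base axis. Payload 4.4 kg.
Tool frame: the origin (TCP) lies on the mounting face of the last link; the fingertips stand 199 mm ahead of it and the grasp point (between the pads) lies 180 mm ahead of it; z points along the fingers, y is the line along which they close (so a half turn about z gives the same grasp; the last joint's range is limited). The gripper opens to 94 mm and grips with 3 to 60 N. Pads are 16 mm wide; open, the fingers measure 119 mm over their backs; the gripper's body (75 mm by 177 mm) begins 78 mm behind the grasp point.
Start: joints at [-1.421, 0.207, 1.542, -0, 1.393, -0.15], TCP at [0.17, -0.549, 0.405] pointing down, gripper open.
Joint ranges: [-2.73, 2.73], [-0.86, 2.22], [0.23, 2.46], [-1.11, 4.25], [0.08, 2.63], [-2.82, 2.82]. Speed limits (rad/s): [2.79, 2.79, 3.14, 3.14, 3.14, 3.14].

### API

Orientations are given as a unit quaternion [w, x, y, z].
In Python, from workcell import r gives the robot as it stands. The module is installed in compiled form; this text tells all that it offers. Calls block until the motion is done:
- r.move_to(position, orientation): joint-space move of the TCP to a pose.
- r.movel(position, rot=None, v=0.15, contact_N=None): straight line of the TCP; rot=None keeps the orientation; v is the mean speed in m/s. With contact_N (N) it stops when the force on the tool has changed by that much, and returns True; else False.
- r.move_joints(angles): joint-space move.
- r.release() and r.close(): open the fingers fully, or close them until they stop; the grip force is fixed at half the most.
- r.sleep(seconds).
- r.ik(position, orientation): joint angles nearest the present ones, or None.
- r.sense(): the state.
- r.grab_frame(name): name is "scene" or "side" or "wrist"; returns a dict with "frame" (420x560x3 uint8, red, green, blue), "range_z" (420x560 float32, m along the optical axis (not along the pixel's ray), 0 where there is no reading), "K" (3x3 intrinsics, pixels), "cam_to_world" (4x4, takes a point from camera to world coordinates). Camera axes: x right, y down, z forward; pixel columns grow to the right and rows downward; lengths in m; the calibration is good to about 2 mm. A picture is of the moment at which its call begins.
A pose or a line that the arm cannot do raises r.PlanningError and nothing moves.
- r.finish_job(): hands the job in; it is judged then, once.
Trained networks look in the newest picture that a camera, given by its name, has taken for a name from the list of things; names that differ only in an ending like _2 or _b are one class to them, and where a whole thing is asked for, a point or a joint stands for the part that bears it (a point fixed in the world has none). Each returns a list of dicts, best first, with "score" (0 to 1); they miss things now and then, are a little off and sometimes report something else, mostly with a low value. They report only what shows in the picture. A call takes as long as a camera call. They do not tell look-alikes from the thing itself.
- r.recognise(camera, label): "rect" ([centre column, centre row, width, height] in pixels, round what is visible of it).
- r.cut_out(camera, label): "region" (420x560 bool, what is visible of it) and "rect" ([centre column, centre row, width, height] in pixels, round what is visible of it).
The state is a dict: "clock": time; "q": joint angles; "qd": joint speeds; "joint_torque": joint torques, N m; "tcp_pos": TCP position; "eef_rot": TCP orientation; "ft_force": force on the tool from outside, world axes, zero at the start; "wrist_torque": the same for the moment, N m; "finger_gap": finger opening in m; "grasp_force": force on a finger pad.
Only numpy, scipy, OpenCV 4.12 (cv2) and the standard library are available. Lean on these libraries where they do the work, as an engineer would, in place of code of your own. Each camera call takes 0.05 s, during which the arm holds its last target. There are 200 camera calls.

## Working session

There is one attempt and no reset: what is moved stays moved. The work goes in short steps, each a Python script; the robot and the scene stay as the last script left them, time stands still between calls to the robot, and variables do not carry over. Pictures are saved under pics/ and viewed, at most 10 in all, crops included, and the job is handed in when it is done.

```bash
mkdir -p pics; cat > h.py <<'E'
import numpy as np, cv2
from workcell import r
def pts(f, m=None):
    z=f["range_z"]; K=f["K"]; T=np.array(f["cam_to_world"])
    v,u=np.mgrid[:420,:560]
    p=np.stack([(u-K[0][2])/K[0][0]*z,(v-K[1][2])/K[1][1]*z,z],-1)@T[:3,:3].T+T[:3,3]
    p[z<=0]=np.nan
    return p
def save(f,n): cv2.imwrite("pics/"+n,f["frame"][:,:,::-1])
E
python3 - <<'E'
from h import *
ims=[]
for c in ("scene","side"):
    f=r.grab_frame(c); np.savez(c+".npz",**f); ims.append(f["frame"])
    save(f,c+".png")
    P=pts(f)
    for l in ("spool","axle_end","spare","stand","chock","gate_l"):
        for d in r.cut_out(c,l):
            q=P[d["region"]]; q=q[~np.isnan(q[:,0])]
            if len(q): print(c,l,round(d["score"],2),np.round(d["rect"]),np.round(np.median(q,0),3),np.round(np.percentile(q,[2],axis=0)[0],3),np.round(np.percentile(q,[98],axis=0)[0],3))
print(r.sense()["clock"])
E
```

```text
scene spool 0.94 [170. 249.  32.  41.] [ 0.314 -0.318  0.068] [ 0.222 -0.341 -0.003] [ 0.346 -0.222  0.101]
scene spool 0.85 [ 90. 284.  80.  75.] [ 0.3   -0.534  0.097] [ 0.239 -0.596  0.003] [ 0.318 -0.453  0.154]
scene spool 0.76 [217. 268.  73.  70.] [ 0.492 -0.341  0.102] [ 0.4   -0.359 -0.   ] [ 0.55  -0.283  0.159]
scene spool 0.33 [218. 300.  60.  30.] [ 0.52  -0.343  0.007] [ 0.417 -0.362 -0.003] [ 0.542 -0.278  0.012]
scene axle_end 0.83 [214. 271.  66.  68.] [ 0.494 -0.342  0.103] [ 0.412 -0.359  0.015] [ 0.55  -0.285  0.159]
scene axle_end 0.65 [171. 252.  28.  43.] [ 0.316 -0.319  0.07 ] [ 0.245 -0.34  -0.001] [ 0.34  -0.264  0.101]
scene axle_end 0.61 [ 86. 288.  77.  76.] [ 0.3   -0.534  0.097] [ 0.241 -0.596  0.009] [ 0.318 -0.456  0.154]
scene stand 0.61 [382. 196.  84.  70.] [0.664 0.21  0.08 ] [ 0.529  0.195 -0.002] [0.718 0.386 0.188]
scene chock 0.93 [217. 301.  61.  31.] [ 0.521 -0.343  0.007] [ 0.416 -0.363 -0.003] [ 0.542 -0.279  0.013]
side spool 0.86 [409. 186.  42.  38.] [ 0.252 -0.503  0.115] [ 0.211 -0.591  0.029] [ 0.312 -0.443  0.16 ]
side spool 0.75 [238. 209.  36.  21.] [ 0.66  -0.047  0.022] [ 0.633 -0.104 -0.003] [ 0.727 -0.001  0.033]
side spool 0.72 [172. 235.  77.  92.] [0.67  0.273 0.079] [ 0.516  0.199 -0.001] [0.719 0.324 0.189]
side spool 0.67 [312. 187.   6.  26.] [ 0.524 -0.282  0.097] [ 0.202 -0.29   0.038] [0.544 0.078 0.367]
side axle_end 0.72 [410. 186.  42.  32.] [ 0.251 -0.503  0.114] [ 0.229 -0.585  0.046] [ 0.309 -0.45   0.155]
side axle_end 0.58 [313. 188.   6.  27.] [ 0.525 -0.282  0.091] [ 0.509 -0.29   0.039] [ 0.544 -0.275  0.135]
side spare 0.64 [289. 209.  47.  49.] [ 0.473 -0.092  0.098] [ 0.415 -0.146  0.015] [ 0.559 -0.085  0.16 ]
side stand 0.73 [171. 235.  74.  90.] [0.669 0.273 0.08 ] [0.517 0.199 0.   ] [0.717 0.324 0.189]
0.7
```

View pics/scene.png

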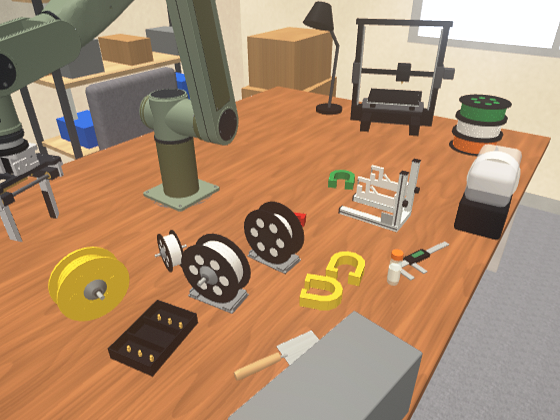

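View pics/side.png

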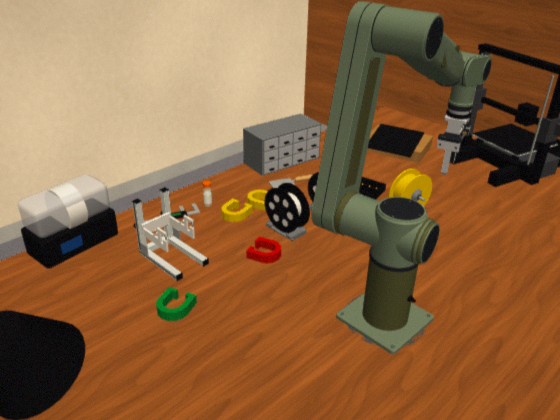

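The scene picture shows these candidates for the spool:
- black with axle and cones at (215,268)
- spare black spool without an axle at (274,233)
- yellow spool with cone at (88,284)
- small black/white spool at (170,250)

I choose the one at (215,268). The stand is at (385,200) and its mouths face left, toward the robot. A close crop and some fits come next.

```bash
python3 - <<'E'
from h import *
f=dict(np.load("scene.npz")); g=dict(np.load("side.npz"))
a=cv2.resize(f["frame"][215:325,150:310],None,fx=3,fy=3,interpolation=2)
b=cv2.resize(f["frame"][145:235,325:435],None,fx=3,fy=3,interpolation=2)
c=cv2.resize(g["frame"][175:285,120:220],None,fx=3,fy=3,interpolation=2)
W=np.zeros((600,800,3),np.uint8);W[:330,:480]=a;W[330:600,:330]=b;W[:330,490:790]=c
cv2.imwrite("pics/crop.png",W[:,:,::-1])
print(np.round(f["cam_to_world"],3),np.round(g["cam_to_world"],3),f["K"][0])
P=pts(f).reshape(-1,3);Q=pts(g).reshape(-1,3)
def box(p,l,h): return p[np.all((p>l)&(p<h),axis=1)]
# spool
s=box(P,[.38,-.45,.02],[.6,-.24,.18])
# near flange plane RANSAC
rng=np.random.default_rng(0);best=0
for _ in range(500):
    t=s[rng.choice(len(s),2,False)]; n=np.array([-(t[1]-t[0])[1],(t[1]-t[0])[0]]);L=np.linalg.norm(n)
    if L<.03: continue
    n/=L; d=(s[:,:2]-t[0,:2])@n; k=(abs(d)<.0025).sum()
    if k>best: best=k;N=n;I=abs(d)<.0025
q=s[I]; m=q.mean(0);N=np.linalg.svd(q[:,:2]-m[:2])[2][1]
print("flange",best,len(s),N,np.degrees(np.arctan2(N[1],N[0])),m,"z",q[:,2].min(),q[:,2].max())
T=np.array([-N[1],N[0]]);u=q[:,:2]@T;print("along",u.min(),u.max(),"off",m[:2]@N, "T",T)
# stand feet
for n,p in (("sc",P),("si",Q)):
    e=box(p,[.45,.1,.012],[.78,.42,.026]); R=cv2.minAreaRect(e[:,:2].astype(np.float32));print(n,len(e),R,np.round(cv2.boxPoints(R),3).tolist())
    for lo,hi in ((.03,.08),(.08,.11),(.11,.13),(.13,.15),(.15,.17),(.17,.182),(.182,.2)):
        e=box(p,[.45,.1,lo],[.78,.42,hi]);print(lo,len(e),np.round(e.min(0),3) if len(e) else '',np.round(e.max(0),3) if len(e) else '')
E
```

```text
[[ 0.808  0.306 -0.504  1.066]
 [ 0.59  -0.424  0.687 -0.864]
 [-0.004 -0.852 -0.523  0.714]
 [ 0.     0.     0.     1.   ]] [[-0.696 -0.377  0.611 -0.57 ]
 [-0.718  0.349 -0.603  0.988]
 [ 0.014 -0.858 -0.513  1.01 ]
 [ 0.     0.     0.     1.   ]] [425.48942102   0.         280.41572181]
flange 1923 3532 [ 0.14099974 -0.99000963] -81.89429898202357 [ 0.48266441 -0.34579061  0.0920109 ] z 0.0200593947970521 0.16373710913893746
along 0.34474385788923495 0.5050943251477378 off 0.41039159253272106 T [0.99000963 0.14099974]
sc 484 ((0.5849747061729431, 0.30411043763160706), (0.2667239010334015, 0.22370129823684692), 0.06229215860366821) [[0.45100000500679016, 0.41600000858306885], [0.4519999921321869, 0.19200000166893005], [0.7179999947547913, 0.19200000166893005], [0.7179999947547913, 0.41600000858306885]]
0.03 437 [0.572 0.192 0.03 ] [0.718 0.322 0.08 ]
0.08 718 [0.567 0.197 0.08 ] [0.731 0.32  0.11 ]
0.11 219 [0.568 0.196 0.11 ] [0.718 0.32  0.13 ]
0.13 198 [0.567 0.197 0.13 ] [0.718 0.321 0.15 ]
0.15 113 [0.695 0.197 0.15 ] [0.718 0.322 0.17 ]
0.17 68 [0.692 0.198 0.17 ] [0.718 0.32  0.182]
0.182 91 [0.695 0.199 0.182] [0.718 0.321 0.193]
si 691 ((0.5682887434959412, 0.2764795124530792), (0.1853303611278534, 0.31556227803230286), 69.26539611816406) [[0.3880000114440918, 0.2460000067949295], [0.6830000281333923, 0.1340000033378601], [0.7490000128746033, 0.3070000112056732], [0.45399999618530273, 0.4189999997615814]]
0.03 374 [0.45  0.194 0.03 ] [0.717 0.415 0.08 ]
0.08 645 [0.559 0.202 0.08 ] [0.724 0.326 0.11 ]
0.11 254 [0.56  0.202 0.11 ] [0.714 0.325 0.13 ]
0.13 187 [0.561 0.203 0.13 ] [0.717 0.326 0.149]
0.15 106 [0.687 0.2   0.15 ] [0.716 0.325 0.17 ]
0.17 58 [0.684 0.205 0.17 ] [0.715 0.323 0.182]
0.182 100 [0.686 0.201 0.182] [0.718 0.325 0.197]
```

View pics/crop.png

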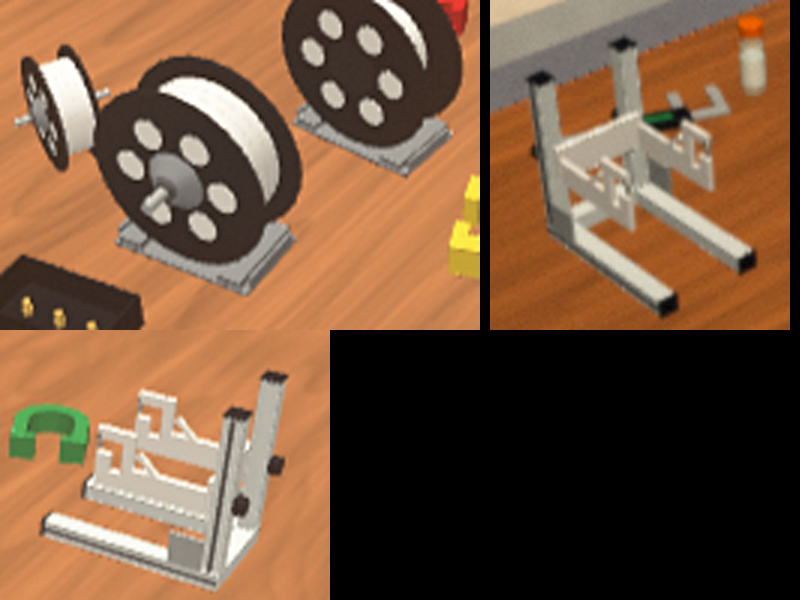

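The crop confirms it: the black spool with the axle stub and cone is at (215,268), and the stand's two hooks open toward -x. The flange fit gives a 160 mm diameter and a centre near (0.475, -0.319) with the axle 8° off y. Next I look from the wrist camera over the stand, then over the spool.

```bash
cat >> h.py <<'E'
from scipy.spatial.transform import Rotation as R
def down(yaw,flip=False):
    c,s=np.cos(yaw),np.sin(yaw); y=np.array([-s,c,0.])*(-1 if flip else 1); z=np.array([0,0,-1.]); x=np.cross(y,z)
    q=R.from_matrix(np.stack([x,y,z],1)).as_quat(); return [q[3],q[0],q[1],q[2]]
def box(p,l,h): return p[np.all((p>l)&(p<h),axis=1)]
E
python3 - <<'E'
from h import *
print(np.round(R.from_quat(np.roll(r.sense()["eef_rot"],-1)).as_matrix(),2).tolist())
for fl in (0,1):
    for p,y in (([.54,.26,.45],0),([.4746,-.3187,.45],.141)):
        print(fl,p,r.ik(p,down(y,fl)))
fl=0 if r.ik([.54,.26,.45],down(0,0)) is not None else 1
s0=r.ik([.54,.26,.45],down(0,0)); s1=r.ik([.54,.26,.45],down(0,1))
fl=int(s0 is None or (s1 is not None and abs(s1[5])<abs(s0[5])))
r.move_to([.50,.26,.46],down(0,fl))
f=r.grab_frame("wrist");np.savez("w1.npz",**f);save(f,"w1.png")
print(fl,np.round(f["cam_to_world"],3).tolist(),r.sense()["clock"])
E
```

```text
[[0.96, 0.3, 0.0], [0.3, -0.96, -0.0], [-0.0, 0.0, -1.0]]
0 [0.54, 0.26, 0.45] [ 3.04396240e-01  2.27273426e-01  1.42278894e+00 -4.44089210e-16
  1.49153029e+00 -1.26640009e+00]
0 [0.4746, -0.3187, 0.45] [-7.42711839e-01  1.67893856e-01  1.49299391e+00 -4.44089210e-16
  1.48070488e+00 -2.45450817e+00]
1 [0.54, 0.26, 0.45] [ 3.04396240e-01  2.27273426e-01  1.42278894e+00 -4.44089210e-16
  1.49153029e+00  1.87519257e+00]
1 [0.4746, -0.3187, 0.45] [-7.42711839e-01  1.67893856e-01  1.49299391e+00 -4.44089210e-16
  1.48070488e+00  6.87084487e-01]
0 [[0.002, 0.97, 0.244, 0.429], [1.0, -0.002, 0.0, 0.259], [0.001, 0.244, -0.97, 0.439], [0.0, 0.0, 0.0, 1.0]] 3.8167
```

View pics/w1.png

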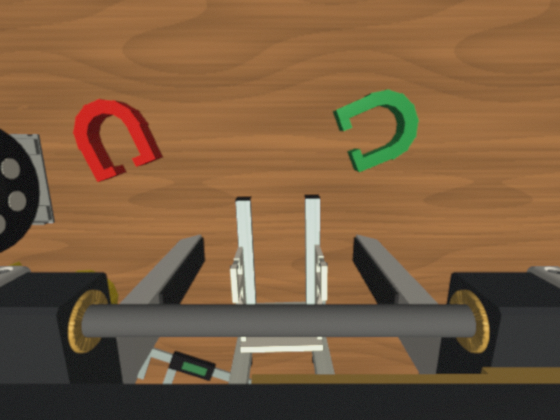

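The wrist view shows the feet as light bars at columns 244 and 313, with the hook roofs at about (237,275) and (321,275). The red and green clips are clear of the approach. I'll fit the hooks and then look at the spool.

```bash
python3 - <<'E'
from h import *
f=dict(np.load("w1.npz"));P=pts(f).reshape(-1,3)
P=P[~np.isnan(P[:,0])]
for n,m in (("L",(.285,.34)),("R",(.18,.235))):
    e=box(P,[.40,m[0],.014],[.58,m[1],.026]); print(n,"foot",len(e),np.round([e.min(0),e.max(0)],4).tolist(),"line",np.round(np.polyfit(e[:,0],e[:,1],1),4))
    h=box(P,[.53,m[0],.10],[.64,m[1],.19])
    print(n,"hook",len(h),np.histogram(h[:,2],np.arange(.10,.19,.004))[0])
    t=h[h[:,2]>np.percentile(h[:,2],95)-.004]; print("top",len(t),np.round([t.min(0),np.median(t,0),t.max(0)],4).tolist())
c=box(P,[.66,.2,.06],[.74,.32,.16]);print("bar",len(c),np.round([c.min(0),c.max(0)],4).tolist())
r.move_to([.4746-.03,-.3187,.46],down(.141,0))
f=r.grab_frame("wrist");np.savez("w2.npz",**f);save(f,"w2.png")
P=pts(f).reshape(-1,3)
s=box(P,[.36,-.42,.12],[.60,-.22,.18]);print("spool top",len(s),np.round(s.max(0),4))
t=s[s[:,2]>.158];Rr=cv2.minAreaRect(t[:,:2].astype(np.float32));print(len(t),Rr,t.mean(0))
k=box(P,[.36,-.42,-.01],[.60,-.22,.18]); N=np.array([.141,-.99]);T=np.array([.99,.141])
for lo in np.arange(.0,.17,.02):
    e=k[(k[:,2]>lo)&(k[:,2]<lo+.02)]
    if len(e)>3: print(round(lo,2),len(e),"T",np.round(np.percentile(e[:,:2]@T,[1,99]),4),"N",np.round(np.percentile(e[:,:2]@N,[1,99]),4))
print(r.sense()["clock"])
E
```

```text
L foot 624 [[0.4002, 0.2978, 0.015], [0.5799, 0.3398, 0.0252]] line [-0.102   0.3651]
L hook 455 [ 52  26  24  38  16  22  10  31  22  59 155   0   0   0   0   0   0   0
   0   0   0   0]
top 208 [[0.5662, 0.3054, 0.1378], [0.5857, 0.3085, 0.1406], [0.6067, 0.312, 0.1428]]
R foot 592 [[0.5182, 0.1979, 0.0142], [0.58, 0.2196, 0.0227]] line [0.0272 0.1945]
R hook 473 [ 40  24  34  39  23  19  13  22  42  50 167   0   0   0   0   0   0   0
   0   0   0   0]
top 210 [[0.5688, 0.2079, 0.1378], [0.5885, 0.2115, 0.1407], [0.6096, 0.2147, 0.1428]]
bar 2241 [[0.6823, 0.2032, 0.0846], [0.7275, 0.32, 0.1599]]
spool top 5439 [ 0.5463 -0.2801  0.1658]
606 ((0.47369688749313354, -0.3165287971496582), (0.06378737837076187, 0.05610603094100952), 8.93107795715332) [ 0.47151116 -0.31679151  0.16179514]
0.0 2555 T [0.305  0.5531] N [0.2786 0.4866]
0.02 133 T [0.3629 0.4348] N [0.4027 0.4856]
0.04 18 T [0.3511 0.3642] N [0.3566 0.4028]
0.06 27 T [0.3464 0.3617] N [0.3566 0.4028]
0.08 760 T [0.3441 0.4974] N [0.3161 0.4433]
0.1 723 T [0.3455 0.495 ] N [0.3437 0.4161]
0.12 1989 T [0.3543 0.4854] N [0.3531 0.4066]
0.14 2979 T [0.3694 0.4738] N [0.3525 0.4074]
0.16 471 T [0.3993 0.4461] N [0.3523 0.4078]
5.9583
```

View pics/w2.png

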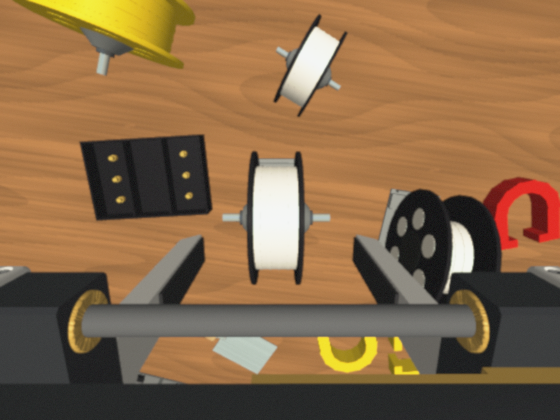

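The wrist view shows the spool at (276,217) with its axle ends at columns 225 and 328, clear of its neighbours. The stand origin comes out at about (0.5895, 0.260), yaw 0.027, s ≈ 0.0995. Now the grasp and lift.

```bash
python3 - <<'E'
from h import *
o=down(.143,0)
r.movel([.4719,-.3171,.40],o,v=.2)
print(r.movel([.4719,-.3171,.332],v=.1,contact_N=8))
r.close(); s=r.sense(); print(s["finger_gap"],s["grasp_force"],s["ft_force"])
r.movel([.4719,-.3171,.36],v=.05); r.sleep(.3); s=r.sense(); print(s["finger_gap"],s["grasp_force"],s["ft_force"],s["wrist_torque"])
r.movel([.4719,-.3171,.46],v=.12)
r.sleep(.3)
f=r.grab_frame("wrist");np.savez("w3.npz",**f)
P=pts(f).reshape(-1,3);s=r.sense();t=s["tcp_pos"];T=R.from_quat(np.roll(s["eef_rot"],-1)).as_matrix()
L=(P-t)@T; L=L[(L[:,2]>.16)&(L[:,2]<.24)&(abs(L[:,1])<.1)&(abs(L[:,0])<.1)]
for lo in np.arange(.16,.26,.01):
    e=L[(L[:,2]>=lo)&(L[:,2]<lo+.01)]
    if len(e): print(round(lo,2),len(e),np.round(np.percentile(e,[1,99],axis=0)[:,:2],4).tolist())
f=r.grab_frame("scene");save(f,"s3.png")
print(s["ft_force"],s["clock"])
E
```

```text
False
0.05574775895141741 29.99551624059677 [-0.33831636  0.1060068   0.4144157 ]
0.05564795977890167 29.99422162771225 [-4.93205739e-02  2.23706741e-03 -3.24122091e+00] [ 0.06408355 -0.10881366  0.0178906 ]
0.16 1498 [[-0.0175, -0.0382], [0.0175, 0.0391]]
0.17 1854 [[-0.0208, -0.038], [0.0395, 0.0386]]
0.18 6263 [[-0.023, -0.0337], [0.0515, 0.0342]]
0.19 4232 [[-0.0365, -0.027], [0.0614, 0.028]]
0.2 1704 [[0.0374, -0.0263], [0.0685, 0.0275]]
0.21 1065 [[0.0477, -0.0263], [0.073, 0.0274]]
0.22 675 [[0.0537, -0.0262], [0.0767, 0.0273]]
0.23 442 [[-0.0037, -0.0433], [0.0775, 0.0441]]
[ 0.60966122 -0.51337731 -4.70860083] 10.2917
```

View pics/s3.png

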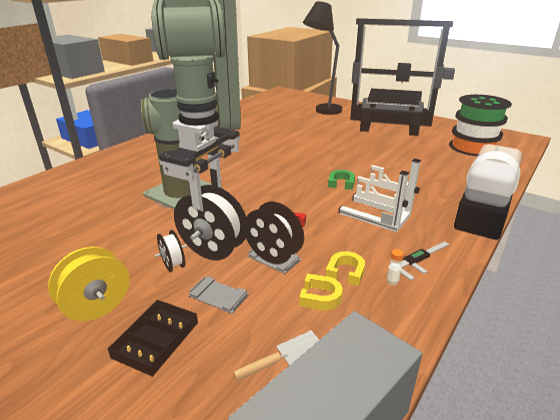

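The spool is held at (208,225) and level, the chock at (218,293) is empty, and the grip gap is 55.6 mm. Next I carry it high over the stand and feel for the roof tops.

```bash
cat >> h.py <<'E'
O=np.array([.5895,.2595]);YAW=.027
def tp(a,z,b=0):
    c,s=np.cos(YAW),np.sin(YAW); a=a-.002
    return [O[0]+c*a-s*b,O[1]+s*a+c*b,z]
E
python3 - <<'E'
from h import *
r.movel([.4719,-.3171,.56],v=.2)
r.move_to(tp(-.010,.55),down(YAW,0))
r.movel(tp(-.010,.425),v=.12); r.sleep(.4)
s=r.sense();print(s["ft_force"],s["wrist_torque"],s["clock"],s["finger_gap"])
k=r.movel(tp(-.010,.375),v=.02,contact_N=2.5)
s=r.sense();print(k,s["tcp_pos"],s["ft_force"],s["wrist_torque"],s["clock"])
E
```

```text
[-0.31881231 -0.39882568 -4.21976466] [ 0.11837812 -0.13039843  0.02313149] 14.6833 0.055689942420103125
True [0.57752423 0.25917379 0.39351312] [-0.05302693  0.06332285  5.37438032] [ 0.07365012 -0.18376252 -0.01598777] 16.2
```

```bash
python3 - <<'E'
from h import *
z=r.sense()["tcp_pos"][2]
r.movel(tp(-.010,z+.002),v=.02); r.sleep(.2)
k=r.movel(tp(-.010,z-.003),v=.004,contact_N=1.5)
s=r.sense();zc=s["tcp_pos"][2];print(k,zc,s["ft_force"],s["wrist_torque"])
r.movel(tp(-.010,zc+.010),v=.04)
r.movel(tp(-.045,zc+.010),v=.08)
r.movel(tp(-.045,zc-.025),v=.06); r.sleep(.3)
s=r.sense();print(s["ft_force"],s["wrist_torque"],s["clock"])
open("zc","w").write(str(zc))
f=r.grab_frame("scene");cv2.imwrite("pics/s4.png",cv2.resize(f["frame"][90:250,300:500],None,fx=4,fy=3.75,interpolation=2)[:,:,::-1])
# creep to just touching gates
k=r.movel(tp(-.028,zc-.025),v=.03,contact_N=4)
s=r.sense();print(k,s["tcp_pos"],s["ft_force"],s["wrist_torque"],s["clock"])
E
```

```text
True 0.3935368709724626 [-0.35132613  0.57008659  4.86803574] [ 0.15339929 -0.09093848 -0.02056166]
[ 0.12075957  0.53468777 -3.92015238] [ 0.05144151 -0.08667537  0.04218518] 19.55
False [0.55952739 0.2586653  0.36837282] [-0.17214853 -1.04349319 -4.54267652] [ 0.05590955 -0.15025461 -0.04619665] 20.3167
```

View pics/s4.png

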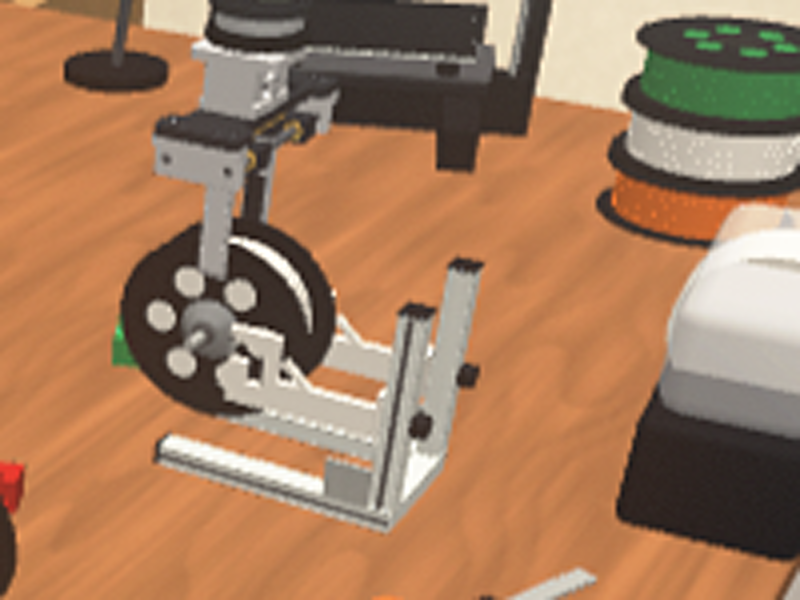

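The picture shows the axle end at (200,340), directly in front of the hook mouth, with the spool upright between the arms. Pushing in now.

```bash
python3 - <<'E'
from h import *
zc=float(open("zc").read())
def rep(k,n):
    s=r.sense();print(n,k,np.round(s["tcp_pos"],4),np.round(s["ft_force"],2),np.round(s["wrist_torque"],3),round(s["clock"],2))
for a in (-.020,-.012,-.004):
    k=r.movel(tp(a,zc-.025),v=.03,contact_N=9); rep(k,a)
    if k: break
else:
    r.sleep(.2);rep(0,"rest")
    k=r.movel(tp(.014,zc-.025),v=.012,contact_N=2.5); rep(k,"wall")
f=r.grab_frame("scene");cv2.imwrite("pics/s5.png",cv2.resize(f["frame"][130:240,330:440],None,fx=5,fy=5,interpolation=2)[:,:,::-1])
E
```

```text
-0.02 False [0.5671 0.259  0.3682] [-2.7   0.81 -5.26] [0.111 0.515 0.013] 20.73
-0.012 False [0.5753 0.259  0.3676] [-2.93  0.33 -6.99] [0.077 0.696 0.024] 21.15
-0.004 False [0.5842 0.2592 0.3686] [-0.41 -0.11 -7.97] [-0.052 -0.09  -0.001] 21.57
rest 0 [0.584  0.2592 0.3688] [ 0.02 -0.72 -9.46] [ 0.072 -0.314 -0.007] 21.77
wall True [0.5838 0.2592 0.3658] [ 0.08 -0.81 -3.18] [ 0.314 -0.093 -0.04 ] 22.2
```

View pics/s5.png

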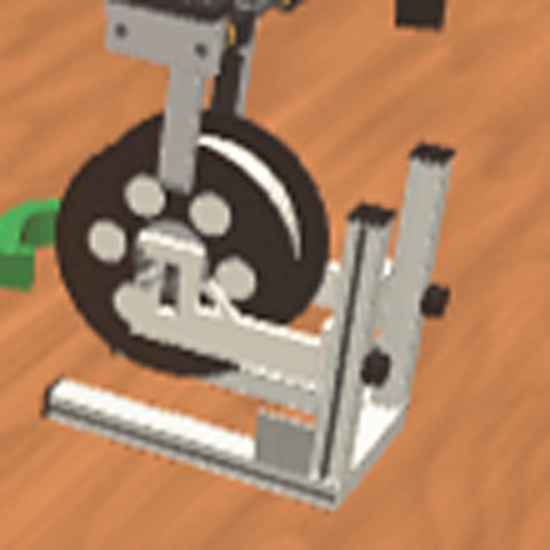

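```bash
python3 - <<'E'
from h import *
zc=float(open("zc").read())
def rep(k,n):
    s=r.sense();print(n,k,np.round(s["tcp_pos"],4),np.round(s["ft_force"],2),np.round(s["wrist_torque"],3),round(s["clock"],2),round(s["finger_gap"],4))
r.sleep(.3); rep(0,"now")
r.movel(tp(-.004,zc-.025),v=.02); r.sleep(.3); rep(0,"level")
f=r.grab_frame("scene");P=pts(f).reshape(-1,3)
f=r.grab_frame("wrist");P=pts(f).reshape(-1,3);s=r.sense();t=s["tcp_pos"];T=R.from_quat(np.roll(s["eef_rot"],-1)).as_matrix()
L=(P-t)@T;L=L[(L[:,2]>.19)&(L[:,2]<.25)&(abs(L[:,1])<.03)&(abs(L[:,0])<.1)]
for lo in np.arange(.19,.25,.01):
    e=L[(L[:,2]>=lo)&(L[:,2]<lo+.01)]
    if len(e): print(round(lo,2),len(e),np.round(np.percentile(e,[1,99],axis=0)[:,:2],4).tolist())
E
```

```text
now 0 [0.5837 0.2592 0.3655] [0.17 0.53 4.84] [ 0.666 -0.17  -0.148] 22.55 0.0559
level 0 [0.583  0.259  0.3674] [-3.3  -1.17 -6.6 ] [-0.209  0.487 -0.019] 23.24 0.0562
0.19 4232 [[-0.0367, -0.0263], [0.0616, 0.0268]]
0.2 1708 [[0.0371, -0.0265], [0.0687, 0.0269]]
0.21 1079 [[0.0473, -0.0265], [0.0735, 0.0271]]
0.22 665 [[0.0539, -0.0265], [0.0769, 0.027]]
0.23 371 [[0.0584, -0.0257], [0.0785, 0.0251]]
0.24 192 [[0.0606, -0.0247], [0.0795, 0.0258]]
```

```bash
python3 - <<'E'
from h import *
zc=float(open("zc").read())
def rep(n):
    s=r.sense();print(n,np.round(s["tcp_pos"],4),np.round(s["ft_force"],2),np.round(s["wrist_torque"],3),round(s["clock"],2)); return s
for a in np.arange(-.003,.0125,.0015):
    r.movel(tp(a,zc-.0245),v=.01); r.sleep(.12); s=rep(round(a,4))
    if s["ft_force"][0]<-4.5 and a>0 or np.abs(s["ft_force"]).max()>14: break
f=r.grab_frame("scene");cv2.imwrite("pics/s6.png",cv2.resize(f["frame"][150:230,340:420],None,fx=7,fy=7,interpolation=2)[:,:,::-1])
E
```

```text
-0.003 [0.5844 0.2595 0.369 ] [-2.76 -0.64 -7.22] [ 0.021  0.628 -0.04 ] 23.72
-0.0015 [0.5862 0.2595 0.3692] [-2.97  0.08 -7.83] [ 0.156  0.267 -0.023] 24.13
0.0 [0.5877 0.2594 0.3691] [-0.69  0.72 -7.38] [ 0.085  0.197 -0.022] 24.55
0.0015 [0.5893 0.2594 0.3692] [-1.09  0.3  -8.27] [ 0.049 -0.138  0.028] 24.97
0.003 [0.5909 0.2595 0.3692] [ 1.77  0.04 -7.95] [ 0.042 -0.488 -0.035] 25.38
0.0045 [0.5921 0.2597 0.3699] [-0.32 -0.42 -3.96] [ 0.042 -0.153 -0.026] 25.8
0.006 [0.5935 0.2596 0.369 ] [ 0.44  0.83 -3.98] [ 0.033 -0.161  0.062] 26.22
0.0075 [0.595  0.2596 0.369 ] [ 0.25  0.26 -4.88] [ 0.049 -0.18  -0.012] 26.63
0.009 [0.5962 0.2597 0.3689] [-1.51 -0.38 -3.96] [0.093 0.409 0.065] 27.05
0.0105 [0.5972 0.2598 0.3688] [-5.61 -0.98 -3.01] [0.05  1.166 0.227] 27.47
```

View pics/s6.png

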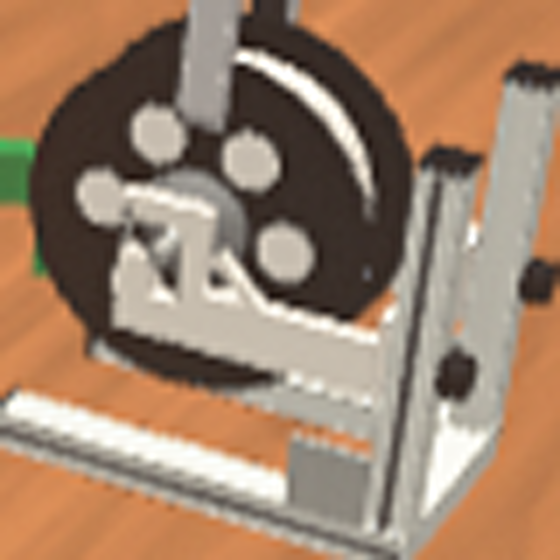

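The axle end at (170,240) is now inside the mouth, past the gates: the gate load vanished at a = 4.5 mm. It touches the back wall from a ≈ 9 mm. I'll back off about 1.5 mm and lower it.

```bash
python3 - <<'E'
from h import *
zc=float(open("zc").read())
def rep(n):
    s=r.sense();print(n,np.round(s["tcp_pos"],4),np.round(s["ft_force"],2),np.round(s["wrist_torque"],3),round(s["clock"],2)); return s
a=.0073
r.movel(tp(a,zc-.0245),v=.02); r.sleep(.1); rep("back")
for d in list(np.arange(.028,.0441,.004))+[.045,.0455,.046,.0465,.047,.0475]:
    r.movel(tp(a,zc-d),v=.02); r.sleep(.15); s=rep(round(d,4))
    if s["ft_force"][2]>0.5 or abs(s["ft_force"][0])>5: break
E
```

```text
back [0.5952 0.2596 0.3692] [ 0.15 -0.08 -4.82] [ 0.067 -0.168  0.06 ] 27.93
0.028 [0.5949 0.2597 0.3655] [-0.67 -0.33 -3.84] [ 0.121 -0.113  0.011] 28.4
0.032 [0.5948 0.2597 0.3616] [ 0.08 -0.26 -4.47] [ 0.078 -0.144 -0.032] 28.9
0.036 [0.5948 0.2597 0.3576] [ 0.48 -0.03 -5.62] [ 0.111 -0.122 -0.044] 29.4
0.04 [0.5948 0.2596 0.3536] [ 0.06  0.07 -4.13] [ 0.084 -0.191  0.039] 29.9
0.044 [0.5948 0.2596 0.3496] [-0.49  1.4  -4.29] [ 0.09  -0.179 -0.035] 30.4
0.045 [0.5948 0.2596 0.3486] [-0.23  0.97 -4.67] [ 0.049 -0.155 -0.027] 30.8
0.0455 [0.5948 0.2596 0.348 ] [-0.32 -0.47 -4.56] [ 0.04  -0.196  0.016] 31.2
0.046 [0.5948 0.2596 0.3479] [-0.93  0.42 -2.25] [0.033 0.041 0.049] 31.6
0.0465 [0.5949 0.2596 0.3477] [-1.65 -1.37  1.98] [0.081 0.351 0.079] 32.0
```

The floor is felt exactly at the predicted depth, 46 mm below roof contact, and the load has moved to the hooks. Release and retreat straight up, then check.

```bash
python3 - <<'E'
from h import *
zc=float(open("zc").read())
r.movel(tp(.0073,zc-.0462),v=.02); r.sleep(.2)
r.release(); r.sleep(.3); s=r.sense(); print(s["finger_gap"],s["ft_force"])
r.movel(tp(.0073,zc-.0462+.03),v=.06); r.movel(tp(.0073,.52),v=.15); r.sleep(.8)
print(r.sense()["ft_force"],r.sense()["clock"])
f=r.grab_frame("scene");g=r.grab_frame("side")
a=cv2.resize(f["frame"][140:235,335:430],(570,570),interpolation=2)
b=cv2.resize(g["frame"][190:280,130:215],(226,240),interpolation=2)
W=np.zeros((570,800,3),np.uint8);W[:,:570]=a;W[:240,572:798]=b;cv2.imwrite("pics/s7.png",W[:,:,::-1])
r.move_to([.46,.259,.50],down(YAW,0))
f=r.grab_frame("wrist");P=pts(f).reshape(-1,3);k=box(P,[.48,.225,.05],[.70,.295,.22])
t=k[k[:,2]>np.percentile(k[:,2],90)];print(k.max(0),t.mean(0))
E
```

```text
0.09402689363856617 [-0.44332886  1.0203743  -0.6447035 ]
[ 0.33156831  0.44242557 -0.90813812] 36.0583
[0.69488461 0.29497887 0.17882624] [0.5704902  0.25809512 0.17030878]
```

View pics/s7.png

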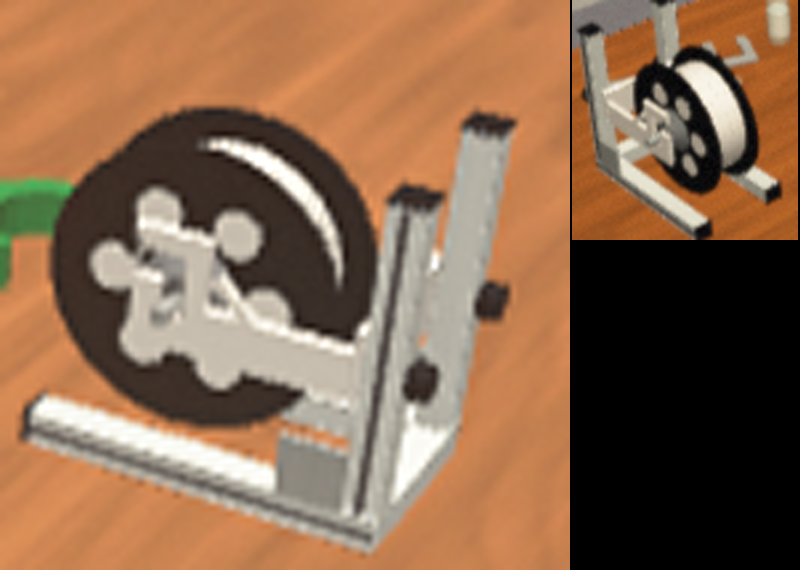

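The spool hangs with its axle end at the bottom of the throat, about (160,300), and the gate flap is shut above it at (150,262). The rim top at 0.179 m matches s + 80 mm.

```bash
python3 -c "
from workcell import r
print(r.finish_job(), r.sense()['clock'])"
```

```text
the job is handed in; nothing more can be done
the job is handed in; nothing more can be done
```

The spool hangs in the stand with its axle at the bottom of both throats; the gate visible in the last picture was shut and the arm was clear. I handed the job in at about 37 s of the 54 s limit, but no verdict was shown.

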